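# Show a sample tube to the inspection camera in its slotted carrier

### The job

Take the one tall capped tube out of the grey tube block and slide it, without dropping it, fully home into the white slotted carrier in the aluminium dock, then let go of it. Grip the loaded carrier itself round its outside, lift it out of the dock and hold it up to the inspection camera: the slot facing the lens, the middle of the slot centred in the camera's view 12 cm straight out from the lens, and the carrier leaning back so that it stands square to the downward-looking camera and upright in its picture. Finish while still holding it there, motionless; leave the short tubes and the brown bottle as they are and do not touch the camera.

Things in the scene. Friction and masses are not known exactly. Their poses are not given: they have to be found in the camera images.
- tube: The tall sample tube, about 12 g: 13 mm wide flat-bottomed body, cap 16 mm wide from 84 to 100 mm height, 100 mm overall. It stands upright in one of the three wells of the tube block; which one varies. Origin: centre of its bottom end; z: up along the tube to the cap.
- short_tube_1: A short sample tube with the same kind of cap: body 13 mm, cap 16 mm wide, 75 mm overall, in another well of the block. Origin: centre of its bottom end, z up. Not to be disturbed.
- short_tube_2: The second short sample tube, the same, in the remaining well. Not to be disturbed.
- tube_block: Fixed grey plastic block, 50 (x) by 150 (y) by 46 mm high, on a foot 56 by 156 mm, with three round wells in a row at y = -46, 0 and +46 mm, each 15 mm wide, floor 8 mm above the worktop: the tall tube's top is 108 mm above the worktop, the short ones' 83 mm. Origin: centre of its underside; z up.
- carrier: The slotted carrier, about 60 g, loose: white plastic sleeve, outside 28 mm, 74 mm high, dark-lined bore 15 mm (flared to 21 in the top 6 mm), inner floor 6 mm up; shoulder 36 mm wide at 22 to 26 mm height. Grip it near its top. A slot, 14 mm wide outside, runs up its +x side from 14 mm height through the rim. Origin: centre of its bottom; z up the bore, x out through the slot.
- carrier_floor (a point): Centre of the carrier's inner floor, 6 mm above its origin: the tube's bottom rests here when fully home; the tube then stands 32 mm out of the carrier's top.
- carrier_slot (a point): Middle of the carrier's slot: 14 mm out along the carrier's x and 35 mm above its bottom: the point the camera is to look at. Axes as the carrier's. At the start the slot faces roughly to the robot's right, varying by up to 1.4 rad.
- dock: Fixed aluminium dock, 62 (x) by 142 (y) by 32 mm high, with two round sockets, 30.5 mm wide, at y = -35 and +35 mm. The carrier stands loosely in the one at +35, its shoulder on the dock's top, its bottom 10 and its rim 84 mm above the worktop; the other is empty. Origin: centre of its underside; z up.
- dock_seat (a point): Where the carrier's origin is while it stands fully down in its socket.
- camera_stand: Fixed inspection camera: grey base plate 120 by 100 by 10 mm, steel post 295 mm tall, and a grey head 50 deep, 56 wide, 48 mm high, its lens 250 mm up and 45 mm in front (-x) of this origin, looking 25 degrees downward. Origin: on the underside of the base, near its middle; z up, -x the way the camera faces (towards the robot at yaw 0). Not to be touched.
- brown_bottle: Brown bottle with white cap, 60 mm wide, 125 mm high, loose, to the left of the camera behind the tube block. Origin: centre of its underside. To be left alone.
- lens (a point): Centre of the camera's lens, on the front of its head. Axes are the head's own: it looks along -x, which points 25 degrees (0.436 rad) below level; y is level. The point in focus is at (-120, 0, 0) mm in these axes, about 200 mm above the worktop. A carrier held right has its x, y, z parallel to these axes: its top leans 25 degrees away from the camera.
Things that resemble listed ones, but are neither listed nor needed, are in the scene too. Leave any orange look-alike of the dock alone.

How it is judged:
On the way:
1. the tall tube is fully home in the carrier, which still stands in the dock, and the fingers have let go of the tube (distance between tube and carrier_floor below 0.005 m and angle between the z axis of tube and the z axis of carrier, either way round below 0.12 rad and contact force between the fingers and tube below 0.02 N and distance between carrier and dock_seat below 0.008 m), for 0.2 s.
At the end, for the whole second after the job is handed in: Gripper (not on the tube) holds the carrier still, over 80 mm up, clear of dock and camera, tube home within 5 mm; slot middle within 20 mm of the camera axis both ways and 95 to 145 mm from the lens, slot facing the lens, carrier axes within 0.26 rad of the camera's (distance between tube and carrier_floor below 0.005 m and angle between the z axis of tube and the z axis of carrier, either way round below 0.12 rad and contact force between the fingers and carrier above 1 N and contact force between carrier and dock below 0.05 N and contact force between carrier and camera_stand below 0.05 N and contact force between the fingers and tube below 0.5 N and x of carrier_slot in the frame of lens between -0.145 and -0.095 m and y of carrier_slot in the frame of lens between -0.02 and 0.02 m and z of carrier_slot in the frame of lens between -0.02 and 0.02 m and x of lens in the frame of carrier above 0.05 m and angle between the x axis of carrier and the x axis of lens, either way round below 0.26 rad and angle between the z axis of carrier and the z axis of lens, either way round below 0.26 rad and angle between carrier's own z axis and vertical below 0.9 rad and height (world z) of carrier above 0.08 m and linear speed of carrier below 0.02 m/s and angular speed of carrier below 0.1 rad/s); the arm keeps its last pose, push and grip.
It fails at once if a short tube is disturbed (over 30 mm or tipped over 0.4 rad) (distance of any of short_tube_1, short_tube_2 from where it was at the start of the episode above 0.03 m or angle between any of short_tube_1, short_tube_2's own z axis and vertical above 0.4 rad).
It fails at once if the brown bottle is pushed over 30 mm or tipped (distance of brown_bottle from where it was at the start of the episode above 0.03 m or angle between brown_bottle's own z axis and vertical above 0.4 rad).
It fails at once if the camera is struck (over 2 N) (contact force between any of the arm, the fingers, carrier, tube and camera_stand above 2 N).
It fails at once if the tall tube is let fall, in or out of the carrier (linear speed of tube above 0.5 m/s and contact force between the fingers and tube below 0.02 N and contact force between the fingers and carrier below 0.02 N).
It also fails if it takes over 50 s, if anything falls off the work surface, if the arm or the gripper's body presses on something with over 40 N, if the wrist force passes 120 N, or if a joint passes its speed limit or range.

### The arm

A 6-joint arm with a two-finger parallel gripper is mounted at the origin on a cart in front of the work surface, level with it; the furniture and walls round the work are solid. World frame = base frame: x ahead of the robot, y to its left, z up, the work surface at z = 0. Lengths are in m, angles in rad, forces in N, time in s.
With the tool pointing down it reaches from about 0.3 to 0.875 m from the base axis. Payload 4.2 kg.
Tool frame: the origin (TCP) lies on the centre line of the jaws, within the pads' length; the fingertips stand 14 mm ahead of it and the grasp point (between the pads) lies 5 mm behind it (manip.finger_overhang is the z of the fingertips in the tool frame, in m); z points along the fingers, y is the line along which they close (so a half turn about z gives the same grasp; the last joint's range is limited). The gripper opens to 85 mm and grips with 20 to 120 N. Pads are 22 mm wide; open, the fingers measure 114 mm over their backs; the gripper's body (76 mm by 85 mm) begins 54 mm behind the grasp point. The pads swing forward as they close: fully open they stand 13 mm farther back than shut.
Start: joints at [-1.141, 0.32, 1.565, -0, 1.257, -0.02], TCP at [0.25, -0.518, 0.245] pointing down, gripper open.
Joint ranges: [-3.11, 3.11], [-0.84, 2.01], [0.21, 2.61], [-1.34, 4.49], [0.05, 2.63], [-2.56, 2.56]. Speed limits (rad/s): [2.57, 2.57, 3.14, 3.14, 3.14, 3.14].

### API

Orientations are given as a rotation vector (axis times angle).
In Python, from rig import manip gives the robot as it stands.
- The arm moves only by the tool servo_tool, never from a script. Its argument "motion" is a list that holds one entry, the list of rows, each a list of 7 numbers: the shift along the tool's x, y, z as a fraction of full scale, then the turn, a rotation vector about the tool's x, y, z as a fraction of full scale, then the closure, from -1 (fully open) to 1 (shut). A call has 1 to 8 rows; each row shifts and turns the commanded pose from where the row before left it, along the tool's axes as they then stand; what a row does not reach is not made up. Full scale, the value 1, is 10 cm for a shift and 6 degrees for a turn. A row lasts 1/12 s, in which the tool goes at most 41.7 mm and 7.16 degrees, less where a joint would pass 70% of its speed; a pose out of reach is approached as far as the arm can. A call with a number of a shift or a turn outside -1 to 1 is refused whole. A call with a gripper value outside its range is refused whole. The fingers move at their own pace and stop on an object; "force" is the grip in N (left out, the last holds). Time passes only in rows, so rows that do not move let the fingers close. It gives the time, the measured TCP pose, the force, the opening and the grip force at its end, in the units of the state.
- manip.get_obs(): the state, without advancing time (a new reading comes with each control period).
- manip.get_image(name): name is "side" or "top"; returns the picture (420x560x3 uint8, red, green, blue); there is no depth.
- manip.camera_model(name): a dict with "fx", "fy", "cx", "cy" (pixels), "k1" (the pictures are not rectified: a ray, as slopes to the right and down, at radius r is drawn at 1 + k1 r^2 times it, then the intrinsics apply), "extrinsics" (4x4, takes a point from camera to world coordinates). Camera axes: x right, y down, z forward; pixel columns grow to the right and rows downward; lengths in m; the calibration is good to about 2 mm. A picture is of the moment at which its call begins. camera_model takes no time and is no camera call.
- manip.hand_in(): hands the job in; it is judged then, once.
The state is a dict: "clock": time; "joints": joint angles; "joint_vel": joint speeds; "effort": joint torques, N m; "position": TCP position; "ee_rot": TCP orientation; "force": force on the tool from outside, world axes, zero at the start; "torque": the same for the moment, N m; "gripper_width": finger opening in m; "gripper_force": force on a finger pad.
Only numpy, scipy, OpenCV 4.12 (cv2) and the standard library are available. Lean on these libraries where they do the work, as an engineer would, in place of code of your own. Each camera call takes 0.05 s, during which the arm holds its last target. There are 200 camera calls.

## Working session

There is one attempt and no reset: what is moved stays moved. The work goes in short steps, Python scripts to look and compute and a tool call to move; the robot and the scene stay as the last step left them, time stands still between calls to the robot, and variables do not carry over. Pictures are saved under pics/ and viewed, at most 10 in all, crops included, and the job is handed in when it is done.

Besides the shell and the picture viewer there is one more tool, called as name(argument=value, ...), one argument or row to a line, values as JSON. servo_tool: Moves the arm, as the interface text tells. Its arguments: {"type":"object","properties":{"motion":{"type":"array","items":{"type":"array","items":{"type":"array","items":{"type":"number"}}}},"force":{"type":"number"}},"required":["motion"]}

```bash
ls; mkdir -p pics; python3 - <<'E'
from rig import manip
import cv2,numpy as np
for n in("side","top"):
    cv2.imwrite(f"pics/{n}0.png",cv2.resize(manip.get_image(n)[:,:,::-1],(800,600),interpolation=cv2.INTER_CUBIC))
    np.set_printoptions(precision=4,suppress=True)
    print(manip.camera_model(n))
print(manip.get_obs(),manip.finger_overhang)
E
```

```text
pics
{'fx': 500.0885303169401, 'fy': 500.0885303169401, 'cx': 272.273950754465, 'cy': 206.41387278676288, 'k1': -0.013965001785728876, 'extrinsics': array([[-0.831 , -0.3149,  0.4586, -0.046 ],
       [-0.5559,  0.4391, -0.7058,  0.8978],
       [ 0.0209, -0.8415, -0.5399,  0.7909],
       [ 0.    ,  0.    ,  0.    ,  1.    ]])}
{'fx': 386.37432780670565, 'fy': 386.37432780670565, 'cx': 272.5640477059793, 'cy': 211.52395080375416, 'k1': -0.04121318413649244, 'extrinsics': array([[-0.0763, -0.9718,  0.2231,  0.2551],
       [-0.9971,  0.0739, -0.0192,  0.0838],
       [ 0.0022, -0.2239, -0.9746,  1.2842],
       [ 0.    ,  0.    ,  0.    ,  1.    ]])}
{'clock': 0.1, 'joints': array([-1.141 ,  0.3203,  1.5656, -0.    ,  1.2574, -0.02  ]), 'joint_vel': array([ 0.0005, -0.0028, -0.0022, -0.0007,  0.0002, -0.0009]), 'effort': array([  0.0013, -41.6407, -23.4706,  -0.    ,   0.0049,  -0.    ]), 'position': array([ 0.2498, -0.5174,  0.2446]), 'ee_rot': array([-3.0609, -0.7003,  0.0005]), 'force': array([ 0.5088,  0.4554, -0.938 ]), 'torque': array([-0.0009,  0.0084,  0.0474]), 'gripper_force': 0.0, 'gripper_width': 0.08536688183272578} 0.014
```

View pics/side0.png

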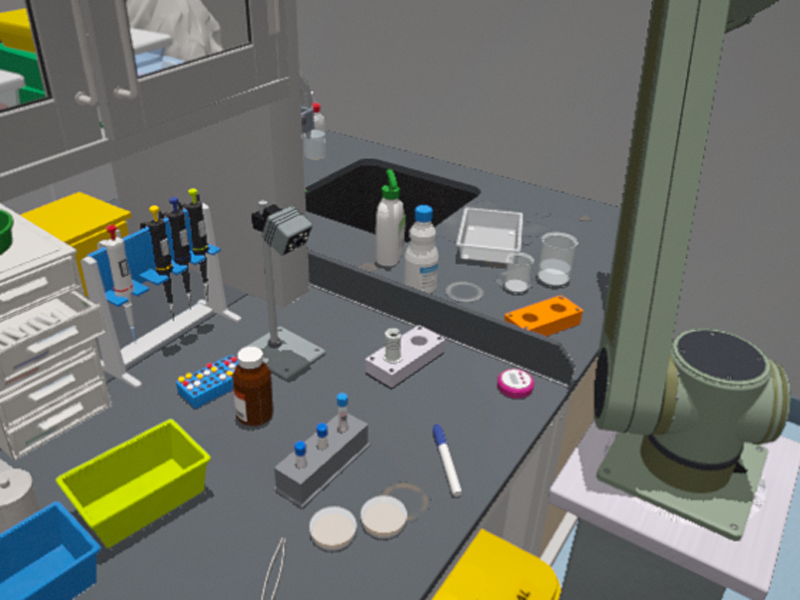

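View pics/top0.png

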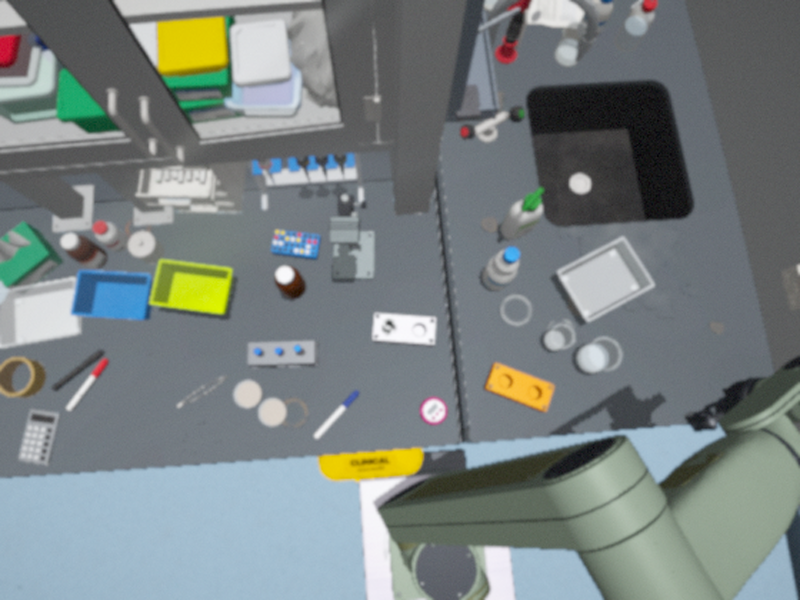

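The side view shows caps at (300,449), (322,431) and (342,398). The one at (342,398) stands highest, so it is the tall tube, and the other two are short. The dock with the carrier is at (404,352), with an orange decoy at (543,317). In the top view the tall tube is at (299,350) and the carrier at (389,326).

```bash
cat > h.py <<'E'
from rig import manip
import cv2,numpy as np
from scipy.optimize import least_squares
from scipy.spatial.transform import Rotation as R
np.set_printoptions(precision=4,suppress=True)
def proj(n,P):
    m=manip.camera_model(n);E=np.linalg.inv(m["extrinsics"]);P=np.atleast_2d(P)
    c=P@E[:3,:3].T+E[:3,3];s=c[:,:2]/c[:,2:];s=s*(1+m["k1"]*(s**2).sum(1,keepdims=True))
    return s*m["fx"]+[m["cx"],m["cy"]]
def crop(n,x,y,w,h,k,f):
    cv2.imwrite("pics/"+f,cv2.resize(manip.get_image(n)[y:y+h,x:x+w,::-1],None,fx=k,fy=k,interpolation=cv2.INTER_CUBIC))
E
python3 - <<'E'
from h import *
a=manip.get_image("side")[210:360,170:325,::-1];b=manip.get_image("top")[130:270,165:315,::-1]
cv2.imwrite("pics/s1.png",cv2.resize(a,None,fx=4,fy=4,interpolation=cv2.INTER_CUBIC))
cv2.imwrite("pics/t1.png",cv2.resize(b,None,fx=4,fy=4,interpolation=cv2.INTER_CUBIC))
E
```

```text
(no output)
```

View pics/s1.png

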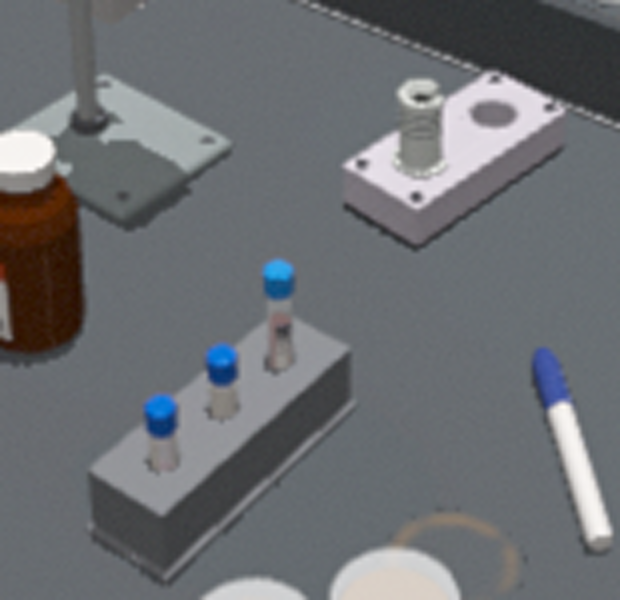

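View pics/t1.png

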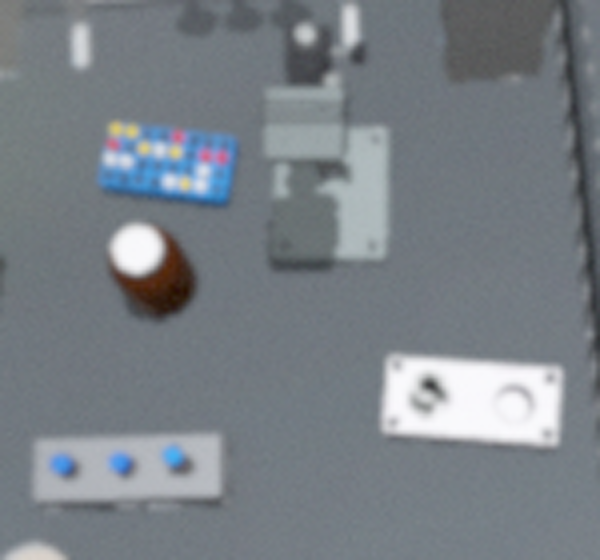

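```bash
python3 - <<'E'
from h import *
def av(n):return np.mean([manip.get_image(n).astype(float) for _ in range(6)],0).astype(np.uint8)[:,:,::-1]
s,t=av("side"),av("top")
def c(i,x,y,w,h):
    return cv2.resize(i[y:y+h,x:x+w],(400,300),interpolation=cv2.INTER_CUBIC)
# scales: carrier top 10x, carrier side 10x, head side 5x, head top 5x
cv2.imwrite("pics/c2.png",np.vstack([np.hstack([c(t,255,213,40,30),c(s,255,225,40,30)]),np.hstack([c(s,160,130,80,60),c(t,215,140,80,60)])]))
E
```

```text
(no output)
```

View pics/c2.png

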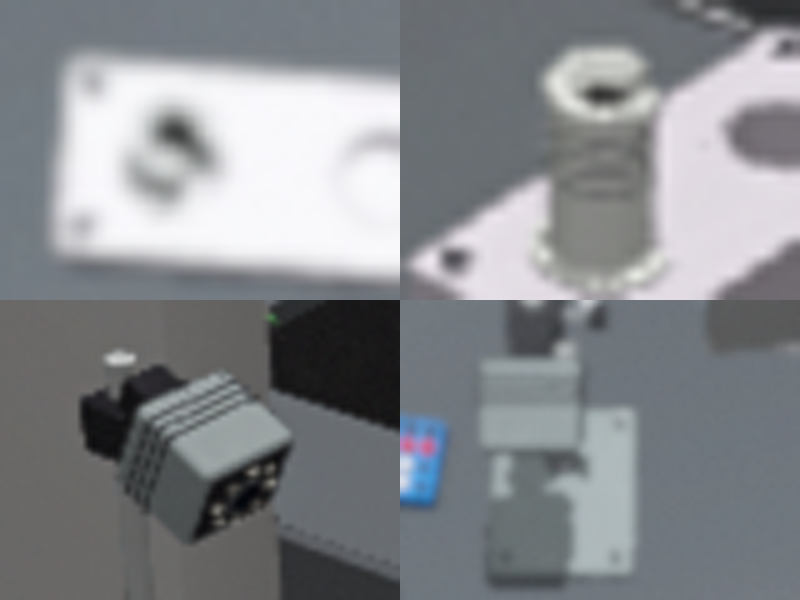

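The carrier crop shows the rim's gap at its right in the side view, local (250,80) against centre (202,82). In the top view the dark slot runs from the bore to the lower right, so the slot points roughly along (-x,-y). The side view also shows the lens at local (246,192).

```bash
cat > fit.py <<'E'
from h import *
S=lambda u,v,x0,y0,k:np.array([x0+(u+.5)/k-.5,y0+(v+.5)/k-.5])
s1=lambda u,v:("side",S(u,v,170,210,4)); t1=lambda u,v:("top",S(u,v,165,130,4))
tc=lambda u,v:("top",S(u,v,255,213,10)); sc=lambda u,v:("side",S(u,v,255,225,10))
sh=lambda u,v:("side",S(u,v,160,130,5)); th=lambda u,v:("top",S(u,v,215,140,5))
def solve(name,items,x0,fn):
    def r(p): return np.concatenate([(proj(o[0],fn(p,q))[0]-o[1]) for q,o in items])
    s=least_squares(r,x0,loss="soft_l1"); print(name,s.x,"\n  res",r(s.x).reshape(-1,2).round(1).tolist()); return s.x
def rz(p,q): return np.array([p[0],p[1],0])+R.from_euler("z",p[2]).apply(q)
pt=lambda p,q:np.array([p[0],p[1],q])
B=solve("block",[((.025,.075,.046),s1(92,468)),((-.025,.075,.046),s1(166,514)),((-.025,-.075,.046),s1(352,350)),
 ((.025,.075,.046),t1(35,440)),((.025,-.075,.046),t1(222,434)),((-.025,-.075,.046),t1(222,494)),((-.025,.075,.046),t1(35,500)),
 ((0,-.046,.108),s1(279,264)),((0,-.046,.108),t1(175,455)),((0,0,.083),t1(121,463)),((0,.046,.083),t1(62,464)),((0,0,.083),s1(222,349)),((0,.046,.083),s1(160,400))],[.45,.15,0],rz)
print("tall well",rz(B,(0,-.046,0)))
print("tall cap",solve("cap",[(.108,s1(279,264)),(.108,t1(175,455))],[.45,.1],pt))
D=solve("dock",[((.031,.071,.032),s1(345,168)),((-.031,.071,.032),s1(416,207)),((-.031,-.071,.032),s1(567,113)),((.031,-.071,.032),s1(490,70)),
 ((.031,.071,.032),t1(385,355)),((.031,-.071,.032),t1(562,370)),((-.031,-.071,.032),t1(559,446)),((-.031,.071,.032),t1(381,433)),((0,-.035,.032),t1(514,403)),((0,-.035,.032),s1(494,114))],[.5,-.1,0],rz)
print("seat",rz(D,(0,.035,.01)))
solve("carrier",[(.084,sc(203,80)),(.034,sc(198,248))],[.5,-.1],pt)
def hd(p,q): return rz(p,np.array([-.045,0,.25])+R.from_euler("y",-np.radians(25)).apply(q))
C=solve("cam",[((0,0,0),sh(246,192)),((0,-.028,.024),sh(293,140)),((0,.028,.024),sh(215,172)),((0,-.028,-.024),sh(274,214)),((0,.028,-.024),sh(192,243)),
 ((0,.028,.024),th(80,147)),((0,-.028,.024),th(183,147)),((.05,.028,.024),th(82,60)),((.05,-.028,.024),th(180,60))],[.75,0,0],hd)
print("lens",hd(C,(0,0,0)),"focus",hd(C,(-.12,0,0)))
o=manip.get_obs();print(R.from_rotvec(o["ee_rot"]).as_matrix())
E
python3 fit.py
```

```text
block [ 0.4421  0.3125 -0.0396] 
  res [[-0.3, -0.4], [-0.1, -0.4], [0.1, -1.5], [0.2, -0.1], [-0.4, -0.2], [-0.2, 0.2], [-0.1, 0.3], [0.4, 0.4], [-0.6, -0.3], [-0.5, -0.6], [-0.4, -0.3], [0.6, 0.3], [0.9, 0.3]]
tall well [0.4402 0.2666 0.    ]
cap [0.4409 0.2657] 
  res [[0.4, 0.0], [-0.4, -0.5]]
tall cap [0.4409 0.2657]
dock [ 0.478   0.0326 -0.1523] 
  res [[-0.2, -0.9], [0.6, 0.4], [-0.1, -1.2], [0.9, -0.1], [0.5, 0.6], [-1.0, 0.0], [-1.3, -0.4], [-0.1, -0.5], [-0.4, 0.2], [-0.0, -0.5]]
seat [0.4833 0.0672 0.01  ]
carrier [0.4838 0.0681] 
  res [[-0.0, 0.2], [0.0, -0.2]]
cam [ 0.6662  0.1369 -0.0792] 
  res [[-0.4, -0.2], [1.6, -1.4], [-0.4, 1.1], [-0.3, -2.1], [-1.1, 1.2], [0.4, 0.7], [0.1, 0.8], [-0.3, -0.1], [0.6, -0.1]]
lens [0.6214 0.1404 0.25  ] focus [0.513  0.149  0.1993]
[[ 0.9005  0.4348  0.    ]
 [ 0.4348 -0.9005 -0.0001]
 [-0.      0.0001 -1.    ]]
```

servo_tool(
  motion=[
    [[0,0,0,0,0,-1,-1],[0,0,0,0,0,-1,-1],[0,0,0,0,0,-1,-1],[0,0,0,0,0,-1,-1],[0,0,0,0,0,-1,-1],[0,0,0,0,0,-1,-1],[0,0,0,0,0,-1,-1],[0,0,0,0,0,-1,-0.2]],
  ],
  force=30,
)

```text
clock: 1.47
position: [0.25, -0.5178, 0.2454]
ee_rot: [2.508, 1.892, -0.0]
force: [-0.1, 0.0, -0.7]
gripper_width: 0.0757
gripper_force: 0.0
```

servo_tool(
  motion=[
    [[0,0,0,0,0,-1,-0.2],[0,0,0,0,0,-1,-0.2],[0,0,0,0,0,-0.32,-0.2],[0.2,0.04,0,0,0,0,-0.2],[0.4,0.08,0,0,0,0,-0.2],[0.4,0.08,0,0,0,0,-0.2],[0.4,0.08,0,0,0,0,-0.2],[0.4,0.08,0,0,0,0,-0.2]],
  ],
)

```text
clock: 2.13
position: [0.2932, -0.3377, 0.2453]
ee_rot: [2.267, 2.175, 0.0]
force: [0.4, -0.1, 0.6]
gripper_width: 0.0515
gripper_force: 0.0
```

```bash
cat >> h.py <<'E'
def state(target=None,Rt=None):
    o=manip.get_obs();Rm=R.from_rotvec(o["ee_rot"])
    print("t",round(o["clock"],2),"pos",o["position"],"y-yaw",np.arctan2(*Rm.as_matrix()[:2,1][::-1]).round(4),"zaxis",Rm.as_matrix()[:,2],"q",o["joints"],"w",round(o["gripper_width"],4),"gf",round(o["gripper_force"],2),"F",o["force"])
    if target is not None: print("shift units",Rm.inv().apply(np.array(target)-o["position"])/.1)
    if Rt is not None: print("turn units",(Rm.inv()*Rt).as_rotvec()/np.radians(6))
    return o
E
python3 - <<'E'
from h import *
state([.4405,.266,.245],R.from_matrix([[.04,1,0],[1,-.04,0],[0,0,-1]]))
c=np.array([.4836,.0677])
for yaw in(-2.7,-2.4,-2.1):
    r=R.from_euler("z",yaw)
    P=r.apply([[12.1,7,0],[12.1,-7,0],[8,7,0],[8,-7,0],[0,0,0]])/1000+[*c,.084]
    print(yaw,((proj("side",P)-[255,225]+.5)*10-.5).round(0).tolist(),((proj("top",P)-[255,213]+.5)*10-.5).round(0).tolist())
E
```

```text
t 2.13 pos [ 0.2932 -0.3377  0.2453] y-yaw -0.0414 zaxis [ 0.0003  0.     -1.    ] q [-0.8818  0.1174  1.8344  0.0003  1.1896 -0.8404] w 0.0515 gf 0.0 F [ 0.3912 -0.0926  0.5627]
shift units [6.0931 1.2218 0.0031]
turn units [ 0.003  -0.0002 -0.0136]
-2.7 [[258.0, 70.0], [250.0, 103.0], [241.0, 68.0], [233.0, 102.0], [205.0, 81.0]] [[206.0, 156.0], [167.0, 177.0], [199.0, 144.0], [161.0, 166.0], [167.0, 134.0]]
-2.4 [[249.0, 61.0], [259.0, 95.0], [233.0, 62.0], [242.0, 96.0], [205.0, 81.0]] [[211.0, 143.0], [180.0, 175.0], [201.0, 135.0], [171.0, 167.0], [167.0, 134.0]]
-2.1 [[237.0, 54.0], [262.0, 85.0], [221.0, 58.0], [247.0, 89.0], [205.0, 81.0]] [[212.0, 130.0], [192.0, 170.0], [200.0, 125.0], [181.0, 164.0], [167.0, 134.0]]
```

servo_tool(
  motion=[
    [[0.4,0.08,0,0,0,0,-0.1],[0.4,0.08,0,0,0,0,-0.1],[0.4,0.08,0,0,0,0,-0.1],[0.4,0.08,0,0,0,0,-0.1],[0.4,0.08,0,0,0,0,-0.1],[0.4,0.08,0,0,0,0,-0.1],[0.4,0.08,0,0,0,0,-0.1],[0.4,0.08,0,0,0,0,-0.1]],
  ],
)

```text
clock: 2.8
position: [0.37, -0.0203, 0.2457]
ee_rot: [2.265, 2.175, 0.001]
force: [-0.0, -1.2, -0.6]
gripper_width: 0.0465
gripper_force: 0.0
```

servo_tool(
  motion=[
    [[0.4,0.08,0,0,0,0,-0.1],[0.4,0.08,0,0,0,0,-0.1],[0.4,0.08,0,0,0,0,-0.1],[0.4,0.08,0,0,0,0,-0.1],[0.4,0.08,0,0,0,0,-0.1],[0.4,0.08,0,0,0,0,-0.1],[0.3,0.06,0,0,0,0,-0.1],[0.19,0.04,0,0,0,0,-0.1]],
  ],
)

```text
clock: 3.47
position: [0.4401, 0.2676, 0.2452]
ee_rot: [-2.263, -2.179, -0.002]
force: [-0.2, -0.9, 1.0]
gripper_width: 0.0471
gripper_force: 0.0
```

```bash
python3 - <<'E'
from h import *
state([.4405,.266,.099],R.from_matrix([[.04,1,0],[1,-.04,0],[0,0,-1]]))
s=manip.get_image("side")[230:340,170:280,::-1];t=manip.get_image("top")[190:300,150:260,::-1]
cv2.imwrite("pics/a3.png",np.hstack([cv2.resize(i,(400,400),interpolation=cv2.INTER_CUBIC) for i in(s,t)]))
E
```

```text
t 3.47 pos [0.4401 0.2676 0.2452] y-yaw -0.0377 zaxis [ 0.0006  0.0011 -1.    ] q [0.5236 0.2249 1.6987 0.0006 1.2169 0.5611] w 0.0471 gf 0.0 F [-0.1664 -0.8906  1.0328]
shift units [-0.017   0.0037  1.4617]
turn units [ 0.0058 -0.0104  0.0214]
```

servo_tool(
  motion=[
    [[-0.015,0,0.35,0,0,0,-0.1],[0,0,0.35,0,0,0,-0.1],[0,0,0.35,0,0,0,-0.1],[0,0,0.25,0,0,0,-0.1],[0,0,0.12,0,0,0,-0.1],[0,0,0.06,0,0,0,-0.1],[0,0,0,0,0,0,-0.1],[0,0,0,0,0,0,0.3]],
  ],
)

```text
clock: 4.23
position: [0.4401, 0.2624, 0.098]
ee_rot: [2.266, 2.175, 0.001]
force: [0.4, -0.1, 0.3]
gripper_width: 0.0365
gripper_force: 0.0
```

```bash
python3 - <<'E'
from h import *
state([.4405,.266,.097])
s=manip.get_image("side")[230:340,170:280,::-1];t=manip.get_image("top")[190:300,150:260,::-1]
cv2.imwrite("pics/a4.png",np.hstack([cv2.resize(i,(400,400),interpolation=cv2.INTER_CUBIC) for i in(s,t)]))
E
```

```text
t 4.23 pos [0.4401 0.2624 0.098 ] y-yaw -0.0408 zaxis [ 0.001   0.0003 -1.    ] q [ 0.5153  0.366   1.9138 -0.0004  0.8609  0.5563] w 0.0365 gf 0.0 F [ 0.415  -0.0962  0.2642]
shift units [0.0366 0.0028 0.01  ]
```

View pics/a4.png

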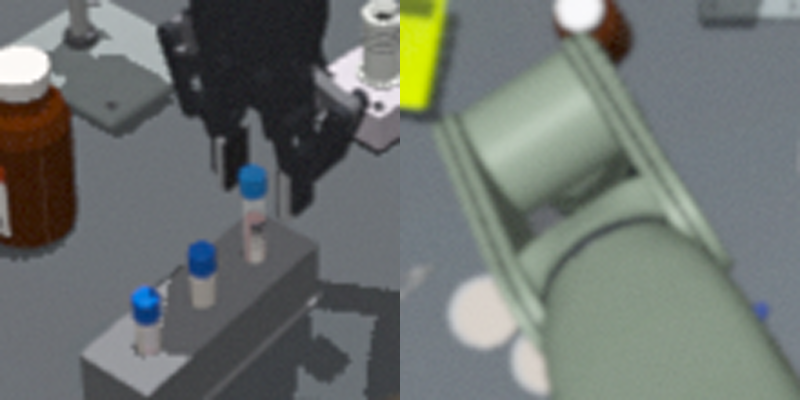

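The cap at (253,182) stands between the open fingers, with tips at (232,185) and (300,205). I'll correct 3.5 mm in tool x and close.

servo_tool(
  motion=[
    [[0.035,0,0.01,0,0,0,0.3],[0,0,0,0,0,0,1],[0,0,0,0,0,0,1],[0,0,0,0,0,0,1],[0,0,0,0,0,0,1],[0,0,0,0,0,0,1],[0,0,0,0,0,0,1]],
  ],
  force=30,
)

```text
clock: 4.92
position: [0.4403, 0.2665, 0.0971]
ee_rot: [2.265, 2.176, 0.003]
force: [-0.6, -0.0, 5.3]
gripper_width: 0.0145
gripper_force: 29.4
```

```bash
python3 - <<'E'
from h import *
state([.4405,.266,.097])
E
```

```text
t 4.92 pos [0.4403 0.2665 0.0971] y-yaw -0.0403 zaxis [ 0.0017  0.0009 -1.    ] q [ 0.522   0.37    1.9101 -0.0001  0.8596  0.5623] w 0.0145 gf 29.4 F [-0.5529 -0.0054  5.2941]
shift units [-0.0052  0.0017  0.0006]
```

servo_tool(
  motion=[
    [[0,0,-0.1,0,0,0,1],[0,0,-0.2,0,0,0,1],[0,0,-0.3,0,0,0,1],[0,0,-0.3,0,0,0,1],[0,0,-0.2,0,0,0,1],[0,0,-0.1,0,0,0,1],[-0.2,0.05,0,0,0,0,1],[-0.3,0.08,0,0,0,0,1]],
  ],
)

```text
clock: 5.58
position: [0.4504, 0.2167, 0.2166]
ee_rot: [-2.262, -2.18, -0.002]
force: [-0.1, 0.5, -0.7]
gripper_width: 0.015
gripper_force: 29.4
```

servo_tool(
  motion=[
    [[-0.35,0.09,0,0,0,0,1],[-0.35,0.09,0,0,0,0,1],[-0.35,0.09,0,0,0,0,1],[-0.25,0.07,0,0,0,0,1],[-0.12,0.03,0,0,0,0,1],[-0.05,0.01,0,0,0,0,1],[0,0,0,0,0,0,1]],
  ],
)

```text
clock: 6.17
position: [0.4823, 0.0664, 0.2157]
ee_rot: [-2.267, -2.173, 0.002]
force: [0.1, 0.8, -0.4]
gripper_width: 0.0144
gripper_force: 29.4
```

```bash
python3 - <<'E'
from h import *
state([.4836,.0677,.217])
def av(n):return np.mean([manip.get_image(n).astype(float) for _ in range(3)],0).astype(np.uint8)[:,:,::-1]
s=av("side")[160:270,220:330];t=av("top")[180:290,220:330]
cv2.imwrite("pics/a5.png",np.hstack([cv2.resize(i,(400,400),interpolation=cv2.INTER_CUBIC) for i in(s,t)]))
E
```

```text
t 6.17 pos [0.4823 0.0664 0.2157] y-yaw -0.0422 zaxis [-0.0018 -0.0002 -1.    ] q [ 0.1132  0.2048  1.8041 -0.      1.1345  0.1554] w 0.0144 gf 29.44 F [ 0.0608  0.758  -0.3839]
shift units [ 0.0136  0.0123 -0.013 ]
```

View pics/a5.png

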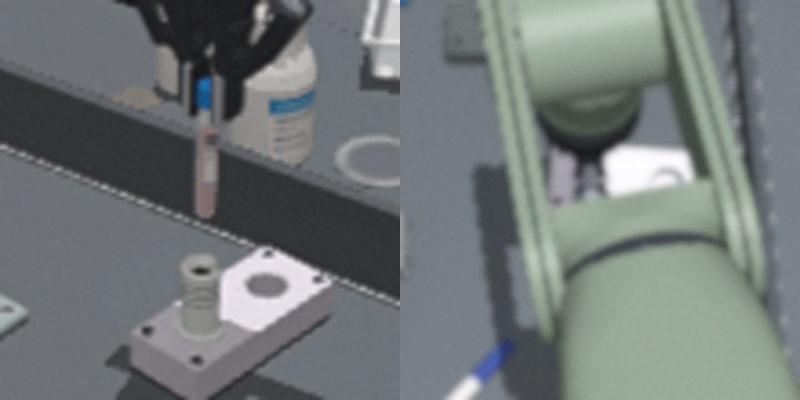

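The tube hangs straight: cap at (205,80), bottom at (205,215). The carrier rim centre is at (201,267). I'll check the lateral offset numerically.

```bash
python3 - <<'E'
from h import *
k=400/110
def f(P):return ((proj("side",P)-[220,160]+.5)*k-.5).round(1).tolist()
p=[.4823,.0664]
print("tube at bottom/cap-top pred",f([*p,.127]),f([*p,.219]),f([*p,.227]))
print("rim pred",f([.4836,.0677,.084]),f([.4885,.0677,.084]),f([.4836,.0727,.084]))
s=manip.get_image("side").astype(int)
for v in (200,204,208,212,215,217): print(v,s[v,270:285].sum(1).tolist())
print("rim")
for v in (231,232,233,234,238,244): print(v,s[v,264:284].sum(1).tolist())
E
```

```text
tube at bottom/cap-top pred [[205.7, 211.8]] [[209.4, 89.9]] [[209.7, 78.8]]
rim pred [[201.4, 265.6]] [[195.3, 263.1]] [[197.2, 269.2]]
200 [161, 151, 157, 238, 357, 355, 343, 333, 331, 313, 293, 293, 301, 303, 305]
204 [157, 150, 164, 239, 355, 376, 421, 419, 407, 329, 175, 157, 156, 158, 157]
208 [162, 155, 168, 237, 350, 385, 448, 437, 359, 200, 152, 157, 156, 162, 158]
212 [159, 155, 165, 233, 356, 348, 342, 336, 315, 180, 154, 162, 159, 147, 164]
215 [165, 159, 159, 233, 343, 348, 342, 336, 318, 176, 152, 160, 164, 173, 160]
217 [151, 158, 158, 235, 346, 343, 340, 341, 329, 184, 160, 158, 154, 159, 158]
rim
231 [345, 347, 349, 345, 341, 350, 379, 439, 468, 463, 478, 495, 495, 483, 461, 396, 350, 346, 341, 342]
232 [349, 341, 346, 341, 348, 375, 444, 458, 449, 463, 463, 482, 481, 467, 441, 387, 343, 341, 342, 359]
233 [342, 345, 345, 344, 344, 390, 475, 461, 433, 400, 308, 326, 370, 385, 406, 390, 356, 353, 416, 500]
234 [345, 346, 343, 350, 345, 374, 444, 471, 372, 217, 126, 138, 157, 267, 410, 449, 425, 468, 612, 685]
238 [343, 346, 345, 344, 348, 336, 332, 362, 386, 402, 404, 402, 400, 394, 369, 335, 504, 691, 692, 691]
244 [352, 372, 421, 442, 469, 450, 396, 392, 379, 376, 350, 358, 363, 343, 367, 416, 560, 687, 688, 683]
```

servo_tool(
  motion=[
    [[0.014,0.012,0,0,0,0,1],[0,0,0.15,0,0,0,1],[0,0,0.15,0,0,0,1],[0,0,0.1,0,0,0,1],[0,0,0.06,0,0,0,1],[0,0,0.05,0,0,0,1],[0,0,0.05,0,0,0,1]],
  ],
)

```text
clock: 7.1
position: [0.4844, 0.0687, 0.1602]
ee_rot: [2.265, 2.176, 0.001]
force: [0.3, 0.7, -0.5]
gripper_width: 0.0147
gripper_force: 29.5
```

```bash
python3 - <<'E'
from h import *
state([.4836,.0677,.105])
E
```

```text
t 7.1 pos [0.4844 0.0687 0.1602] y-yaw -0.0401 zaxis [ 0.0007 -0.0001 -1.    ] q [ 0.1175  0.2605  1.8844 -0.0002  0.996   0.1578] w 0.0147 gf 29.46 F [ 0.3466  0.7475 -0.5397]
shift units [-0.0103 -0.0077  0.552 ]
```

servo_tool(
  motion=[
    [[-0.005,-0.004,0.1,0,0,0,1],[0,0,0.1,0,0,0,1],[0,0,0.1,0,0,0,1],[0,0,0.1,0,0,0,1],[0,0,0.07,0,0,0,1],[0,0,0.04,0,0,0,1],[0,0,0.02,0,0,0,1]],
  ],
)

```text
clock: 7.68
position: [0.4836, 0.0681, 0.1068]
ee_rot: [-2.266, -2.176, 0.001]
force: [0.2, -0.9, 0.6]
gripper_width: 0.0145
gripper_force: 29.5
```

```bash
python3 - <<'E'
from h import *
state([.4836,.0677,.105])
E
```

```text
t 7.68 pos [0.4836 0.0681 0.1068] y-yaw -0.0403 zaxis [-0.0004 -0.0002 -1.    ] q [ 0.1164  0.3233  1.9556 -0.0003  0.8632  0.1569] w 0.0145 gf 29.45 F [ 0.2046 -0.9043  0.5547]
shift units [-0.0037 -0.0001  0.018 ]
```

Lower in small steps until contact shows.

servo_tool(
  motion=[
    [[0,0,0.02,0,0,0,1],[0,0,0,0,0,0,1]],
  ],
)

```text
clock: 7.85
position: [0.4839, 0.0681, 0.1055]
ee_rot: [2.265, 2.176, 0.001]
force: [1.0, -1.1, -0.7]
gripper_width: 0.0147
gripper_force: 29.5
```

servo_tool(
  motion=[
    [[0,0,0.01,0,0,0,1],[0,0,0,0,0,0,1]],
  ],
)

```text
clock: 8.02
position: [0.4843, 0.0681, 0.1052]
ee_rot: [2.265, 2.175, 0.002]
force: [0.1, -0.3, 3.2]
gripper_width: 0.0147
gripper_force: 29.7
```

servo_tool(
  motion=[
    [[0,0,0.01,0,0,0,1],[0,0,0,0,0,0,1]],
  ],
)

```text
clock: 8.18
position: [0.4847, 0.0681, 0.105]
ee_rot: [2.264, 2.175, 0.003]
force: [-1.6, -1.6, 9.1]
gripper_width: 0.0149
gripper_force: 30.2
```

servo_tool(
  motion=[
    [[0,0,0,0,0,0,0.5],[0,0,0,0,0,0,0.2],[0,0,0,0,0,0,-0.1],[0,0,0,0,0,0,-0.3],[0,0,0,0,0,0,-0.3],[0,0,0,0,0,0,-0.3]],
  ],
)

```text
clock: 8.68
position: [0.4835, 0.0682, 0.1031]
ee_rot: [-2.266, -2.176, 0.001]
force: [0.2, 0.0, -0.0]
gripper_width: 0.0554
gripper_force: 0.0
```

```bash
python3 - <<'E'
from h import *
state([.4836,.0677,.066],R.from_matrix(np.column_stack([[np.cos(-.82+np.pi/2),np.sin(-.82+np.pi/2),0],[np.cos(-.82),np.sin(-.82),0],[0,0,-1]])))
def av(n):return np.mean([manip.get_image(n).astype(float) for _ in range(4)],0).astype(np.uint8)[:,:,::-1]
s=av("side")
cv2.imwrite("pics/a6.png",np.hstack([cv2.resize(s[190:265,240:315],(400,400),interpolation=cv2.INTER_CUBIC),cv2.resize(s[215:255,255:295],(400,400),interpolation=cv2.INTER_CUBIC)]))
E
```

```text
t 8.68 pos [0.4835 0.0682 0.1031] y-yaw -0.0403 zaxis [-0.0004 -0.0001 -1.    ] q [ 0.1165  0.3279  1.9603 -0.      0.8538  0.1569] w 0.0554 gf 0.0 F [ 0.1517  0.0485 -0.0058]
shift units [-0.0046  0.0015  0.3712]
turn units [-0.0032  0.0023  7.4456]
```

View pics/a6.png

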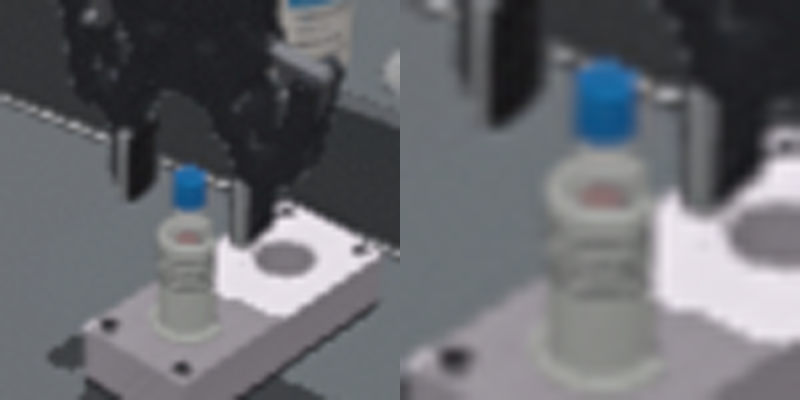

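The tube stands home in the carrier with its cap at (605,100), and the fingers are open clear of it. I'll turn to the slot-perpendicular yaw and descend round the carrier.

servo_tool(
  motion=[
    [[0,0,0,0,0,1,-0.3],[0,0,0,0,0,1,-0.3],[0,0,0,0,0,1,-0.3],[0,0,0,0,0,1,-0.3],[0,0,0,0,0,1,-0.3],[0,0,0,0,0,1,-0.3],[0,0,0,0,0,1,-0.3],[0,0,0,0,0,0.44,-0.3]],
  ],
)

```text
clock: 9.55
position: [0.4836, 0.0681, 0.1033]
ee_rot: [2.925, 1.146, -0.0]
force: [-0.5, -0.1, -0.7]
gripper_width: 0.0557
gripper_force: 0.0
```

servo_tool(
  motion=[
    [[0,0,0.1,0,0,0,-0.3],[0,0,0.1,0,0,0,-0.3],[0,0,0.1,0,0,0,-0.3],[0,0,0.05,0,0,0,-0.3],[0,0,0.02,0,0,0,-0.3]],
  ],
)

```text
clock: 9.97
position: [0.4831, 0.0681, 0.0655]
ee_rot: [-2.922, -1.153, 0.002]
force: [0.4, 0.5, 0.6]
gripper_width: 0.0555
gripper_force: 0.0
```

```bash
python3 - <<'E'
from h import *
state([.4836,.0677,.066])
E
```

```text
t 9.97 pos [0.4831 0.0681 0.0655] y-yaw -0.8194 zaxis [-0.0016 -0.0003 -1.    ] q [ 0.1165  0.3803  2.0027 -0.0001  0.7602  0.936 ] w 0.0555 gf 0.0 F [0.3597 0.54   0.5845]
shift units [ 0.001   0.006  -0.0047]
```

servo_tool(
  motion=[
    [[0,0,0,0,0,0,0.3],[0,0,0,0,0,0,1],[0,0,0,0,0,0,1],[0,0,0,0,0,0,1],[0,0,0,0,0,0,1],[0,0,0,0,0,0,1],[0,0,0,0,0,0,1]],
  ],
  force=50,
)

```text
clock: 10.55
position: [0.4844, 0.0679, 0.0668]
ee_rot: [2.921, 1.153, 0.003]
force: [1.1, -3.7, 3.1]
gripper_width: 0.0257
gripper_force: 49.3
```

servo_tool(
  motion=[
    [[0,0,-0.05,0,0,0,1],[0,0,-0.1,0,0,0,1],[0,0,-0.2,0,0,0,1],[0,0,-0.3,0,0,0,1],[0,0,-0.3,0,0,0,1],[0,0,-0.2,0,0,0,1],[0,0,-0.1,0,0,0,1],[0,0,-0.05,0,0,0,1]],
  ],
)

```text
clock: 11.22
position: [0.4835, 0.0685, 0.1976]
ee_rot: [-2.922, -1.153, -0.002]
force: [0.0, -0.3, -0.9]
gripper_width: 0.0266
gripper_force: 49.4
```

```bash
cat > goal.py <<'E'
from h import *
def goal(dyaw,camyaw=-.079,focus=(.513,.149,.1993)):
    # dyaw: carrier slot yaw minus (tool y yaw - pi/2), i.e. carrier-in-tool error
    L=R.from_euler("z",camyaw)*R.from_euler("y",-np.radians(25))
    # carrier in tool: z=-z_t ; nominal slot x_c along -x_t
    c=(R.from_matrix(np.column_stack([[-1,0,0],[0,1,0],[0,0,-1]]))*R.from_euler("z",dyaw))
    Rt=L*c.inv()
    return np.array(focus)+L.apply([-.014,0,.0205]),Rt
E
python3 - <<'E'
from goal import *
p,Rt=goal(0);print(p)
state(p,Rt)
# turn split: first about tool z, then about tool axis
E
```

```text
[0.4917 0.1507 0.212 ]
t 11.22 pos [0.4835 0.0685 0.1976] y-yaw -0.8194 zaxis [ 0.0013  0.0009 -1.    ] q [0.1169 0.2215 1.8316 0.0008 1.0871 0.9359] w 0.0266 gf 49.37 F [ 0.0051 -0.3391 -0.8551]
shift units [ 0.621  -0.544  -0.1428]
turn units [ -4.7806  -2.1197 -21.6476]
```

servo_tool(
  motion=[
    [[0,0,-0.1,0,0,-0.5,1],[0,0,-0.04,0,0,-1,1],[0,0,0,0,0,-1,1],[0,0,0,0,0,-1,1],[0,0,0,0,0,-1,1],[0,0,0,0,0,-1,1],[0,0,0,0,0,-1,1],[0,0,0,0,0,-1,1]],
  ],
)

```text
clock: 11.88
position: [0.4823, 0.0683, 0.2085]
ee_rot: [-2.251, -2.187, 0.005]
force: [-0.3, 0.8, -0.7]
gripper_width: 0.0264
gripper_force: 49.4
```

servo_tool(
  motion=[
    [[0,0,0,0,0,-1,1],[0,0,0,0,0,-1,1],[0,0,0,0,0,-1,1],[0,0,0,0,0,-1,1],[0,0,0,0,0,-1,1],[0,0,0,0,0,-1,1],[0,0,0,0,0,-1,1],[0,0,0,0,0,-1,1]],
  ],
)

```text
clock: 12.55
position: [0.4823, 0.0683, 0.2085]
ee_rot: [-1.167, -2.912, 0.003]
force: [0.3, -0.6, -1.0]
gripper_width: 0.0263
gripper_force: 49.4
```

servo_tool(
  motion=[
    [[0,0,0,0,0,-1,1],[0,0,0,0,0,-1,1],[0,0,0,0,0,-1,1],[0,0,0,0,0,-1,1],[0,0,0,0,0,-1,1],[0,0,0,0,0,-1,1],[0,0,0,0,0,-0.5,1],[0,0,0,0,0,0,1]],
  ],
)

```text
clock: 13.22
position: [0.4824, 0.0683, 0.2086]
ee_rot: [-0.134, -3.134, 0.0]
force: [-0.7, 0.3, -2.0]
gripper_width: 0.0265
gripper_force: 49.4
```

servo_tool(
  motion=[
    [[0,0,0,0,-0.5,0,1],[0,0,0,0,-0.8,0,1],[0,0,0,0,-0.8,0,1],[0,0,0,0,-0.8,0,1],[0,0,0,0,-0.8,0,1],[0,0,0,0,-0.4,0,1],[0,0,0,0,0,0,1]],
  ],
)

```text
clock: 13.8
position: [0.4801, 0.068, 0.208]
ee_rot: [0.118, 2.715, -0.027]
force: [-0.6, -0.0, -1.8]
gripper_width: 0.0262
gripper_force: 49.4
```

```bash
python3 - <<'E'
from goal import *
p,Rt=goal(0);print(p)
state(p,Rt)
E
```

```text
[0.4917 0.1507 0.212 ]
t 13.8 pos [0.4801 0.068  0.208 ] y-yaw 1.4838 zaxis [ 0.4102 -0.0366 -0.9113] q [ 0.1874  0.0445  2.0963 -0.2003  0.6002 -1.1539] w 0.0262 gf 49.37 F [-0.6422 -0.049  -1.7948]
shift units [-0.0567  0.8342 -0.0188]
turn units [-0.0396 -0.1139 -0.0663]
```

servo_tool(
  motion=[
    [[0,0,0,0,0,-0.5,1],[0,0,0,0,0,-1,1],[0,0,0,0,0,-1,1],[0,0,0,0,0,-1,1],[0,0,0,0,0,-1,1],[0,0,0,0,0,-1,1],[0,0,0,0,0,-1,1],[0,0,0,0,0,-1,1]],
  ],
)

```text
clock: 14.47
position: [0.4837, 0.0681, 0.2096]
ee_rot: [-0.945, 2.577, -0.252]
force: [-0.1, -0.1, -0.9]
gripper_width: 0.0264
gripper_force: 49.4
```

servo_tool(
  motion=[
    [[0,0,0,0,0,-1,1],[0,0,0,0,0,-1,1],[0,0,0,0,0,-1,1],[0,0,0,0,0,-1,1],[0,0,0,0,0,-0.5,1],[0,0,0,0,0,0,1],[0,0,0,0,0,0,1]],
  ],
)

```text
clock: 15.05
position: [0.4837, 0.0681, 0.2098]
ee_rot: [-1.534, 2.321, -0.376]
force: [-0.1, -0.2, -0.8]
gripper_width: 0.0263
gripper_force: 49.4
```

```bash
python3 - <<'E'
from goal import *
o=state()
def av(n):return np.mean([manip.get_image(n).astype(float) for _ in range(4)],0).astype(np.uint8)
s=av("side");cv2.imwrite("pics/full7.png",s[:,:,::-1])
T=R.from_rotvec(o["ee_rot"]);q=proj("side",o["position"])[0].round().astype(int);print(q)
x0,y0=q[0]-20,q[1]-15;print(x0,y0)
cv2.imwrite("pics/a7.png",cv2.resize(s[y0:y0+45,x0:x0+60,::-1],(800,600),interpolation=cv2.INTER_CUBIC))
k=800/60
for d in(-.3,0,.3):
    c=R.from_matrix(np.diag([-1,1,-1]))*R.from_euler("z",d)
    P=np.array([[x,y,z] for x,y,z in[(12.1,7,14),(12.1,-7,14),(12.1,7,22),(12.1,-7,22),(12.1,7,35),(12.1,-7,35)]])/1000-[0,0,.0555]
    print(d,((proj("side",o["position"]+(T*c).apply(P))-[x0,y0]+.5)*k-.5).round().tolist())
E
```

```text
t 15.05 pos [0.4837 0.0681 0.2098] y-yaw 2.7098 zaxis [ 0.413  -0.0361 -0.91  ] q [ 0.1861  0.0471  2.0892 -0.1992  0.6011 -2.4111] w 0.0263 gf 49.38 F [-0.1181 -0.1618 -0.771 ]
[276 188]
256 173
-0.3 [[138.0, 386.0], [122.0, 324.0], [153.0, 357.0], [137.0, 295.0], [179.0, 309.0], [162.0, 247.0]]
0 [[155.0, 401.0], [118.0, 340.0], [171.0, 372.0], [133.0, 311.0], [196.0, 325.0], [158.0, 264.0]]
0.3 [[176.0, 413.0], [121.0, 359.0], [192.0, 384.0], [137.0, 330.0], [218.0, 336.0], [162.0, 282.0]]
```

View pics/a7.png

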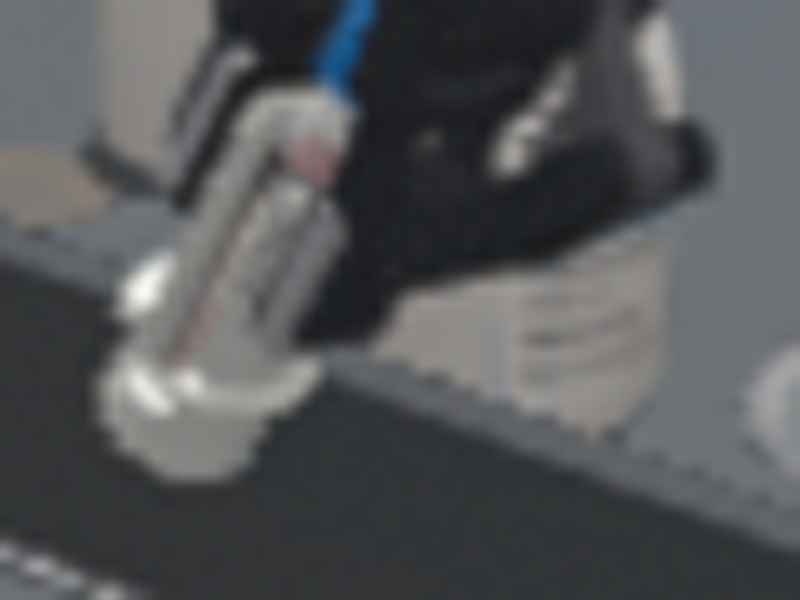

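The slot faces left/near in this view: a pink tube strip runs along (190,365)–(230,250), with the wall's lit near edge beside it. I'll measure it with an intensity profile across the carrier.

```bash
python3 - <<'E'
from goal import *
from scipy.ndimage import map_coordinates as mc
s=cv2.imread("pics/full7.png")[:,:,::-1].astype(float)
o=manip.get_obs();T=R.from_rotvec(o["ee_rot"]);C0=R.from_matrix(np.diag([-1,1,-1]))
W=lambda P:proj("side",o["position"]+(T*C0).apply(np.array(P)/1000-[0,0,.0555]))
m=manip.camera_model("side")
view=(T*C0).inv().apply(m["extrinsics"][:3,3]-o["position"]);print("cam dir az in nominal carrier",np.degrees(np.arctan2(view[1],view[0])),"el",np.degrees(np.arcsin(view[2]/np.linalg.norm(view))))
va=np.arctan2(view[1],view[0]);u=np.array([-np.sin(va),np.cos(va),0]) # lateral
f=np.array([np.cos(va),np.sin(va),0])
lat=np.arange(-20,21,1.)
for zs in((29,31,33,35,37),(3,6,9)):
    acc=0
    for z in zs:
        # sample image on plane through axis, facing the camera
        px=W([u*l+[0,0,z] for l in lat])
        acc=acc+np.array([mc(s[:,:,c],[px[:,1],px[:,0]],order=1) for c in range(3)]).T
    a=acc/len(zs);print(zs);print([f"{int(l)}:{int(v.mean())}/{int(v[0]-v[2])}" for l,v in zip(lat,a)])
for d in(-.1,0,.1,.2,.3):
    e=[R.from_euler("z",d).apply([12.1,y,0])@u for y in(7,-7)]; print(d,np.round(e,1))
E
```

```text
cam dir az in nominal carrier 39.296245385005456 el 42.86398103811196
(29, 31, 33, 35, 37)
['-20:112/-8', '-19:112/-9', '-18:112/-9', '-17:114/-8', '-16:120/-7', '-15:130/-6', '-14:144/-4', '-13:153/-3', '-12:156/-1', '-11:151/0', '-10:142/1', '-9:134/2', '-8:128/2', '-7:123/2', '-6:117/2', '-5:111/3', '-4:110/5', '-3:117/6', '-2:127/6', '-1:131/6', '0:130/4', '1:126/3', '2:122/1', '3:117/1', '4:110/0', '5:100/0', '6:92/-1', '7:94/-2', '8:101/-2', '9:106/-2', '10:105/-2', '11:98/-2', '12:87/-2', '13:72/-2', '14:56/-3', '15:47/-4', '16:44/-4', '17:46/-4', '18:51/-4', '19:56/-5', '20:62/-5']
(3, 6, 9)
['-20:52/-3', '-19:52/-3', '-18:51/-3', '-17:50/-3', '-16:52/-3', '-15:56/-3', '-14:67/-2', '-13:85/0', '-12:108/0', '-11:130/1', '-10:147/1', '-9:159/2', '-8:166/2', '-7:173/2', '-6:173/3', '-5:167/3', '-4:165/3', '-3:164/4', '-2:167/4', '-1:172/4', '0:177/4', '1:180/3', '2:182/2', '3:175/2', '4:162/2', '5:156/2', '6:153/2', '7:150/2', '8:147/2', '9:143/1', '10:141/1', '11:139/2', '12:137/2', '13:133/2', '14:128/2', '15:120/1', '16:106/0', '17:87/-1', '18:68/-3', '19:57/-4', '20:52/-5']
-0.1 [ -3.6 -13.5]
0 [ -2.2 -13.1]
0.1 [ -0.9 -12.5]
0.2 [  0.5 -11.8]
0.3 [  1.9 -11. ]
```

Slot edges match the assumed yaw to about 0.05 rad, so I'll turn back and move to the focus point.

servo_tool(
  motion=[
    [[0,0,0,0,0,0.5,1],[0,0,0,0,0,1,1],[0,0,0,0,0,1,1],[0,0,0,0,0,1,1],[0,0,0,0,0,1,1],[0,0,0,0,0,1,1],[0,0,0,0,0,1,1],[0,0,0,0,0,1,1]],
  ],
)

```text
clock: 15.92
position: [0.4836, 0.0682, 0.2103]
ee_rot: [-0.513, 2.675, -0.162]
force: [-0.1, 0.7, -0.8]
gripper_width: 0.0262
gripper_force: 49.4
```

servo_tool(
  motion=[
    [[0,0,0,0,0,1,1],[0,0,0,0,0,1,1],[0,0,0,0,0,1,1],[0,0,0,0,0,1,1],[0,0,0,0,0,0.5,1],[0,0,0,0,0,0,1]],
  ],
)

```text
clock: 16.42
position: [0.4836, 0.0682, 0.2103]
ee_rot: [0.119, 2.71, -0.025]
force: [-0.3, -0.3, -1.2]
gripper_width: 0.0261
gripper_force: 49.4
```

```bash
python3 - <<'E'
from goal import *
state(*goal(0.05))
E
```

```text
t 16.42 pos [0.4836 0.0682 0.2103] y-yaw 1.4832 zaxis [ 0.4146 -0.036  -0.9093] q [ 0.1864  0.0459  2.0898 -0.1999  0.6002 -1.1547] w 0.0261 gf 49.37 F [-0.3252 -0.3479 -1.1719]
shift units [-0.015   0.8292 -0.0113]
turn units [-0.0319 -0.0677  0.4009]
```

servo_tool(
  motion=[
    [[0,0.1,0,0,-0.07,0.2,1],[0,0.15,0,0,0,0.2,1],[0,0.2,0,0,0,0,1],[0,0.2,0,0,0,0,1],[0,0.12,0,0,0,0,1],[-0.01,0.05,-0.01,0,0,0,1],[0,0,0,0,0,0,1],[0,0,0,0,0,0,1]],
  ],
)

```text
clock: 17.08
position: [0.4934, 0.1493, 0.2126]
ee_rot: [0.172, 2.7, -0.014]
force: [-0.5, 0.2, -1.7]
gripper_width: 0.0262
gripper_force: 49.4
```

```bash
python3 - <<'E'
from goal import *
state(*goal(0.05))
s=manip.get_image("side")[115:255,160:320,::-1];t=manip.get_image("top")[130:270,190:350,::-1]
cv2.imwrite("pics/f9.png",np.hstack([cv2.resize(i,(400,350),interpolation=cv2.INTER_CUBIC) for i in(s,t)]))
E
```

```text
t 17.08 pos [0.4934 0.1493 0.2126] y-yaw 1.4472 zaxis [ 0.4209 -0.0369 -0.9063] q [ 0.3852  0.0974  2.0276 -0.324   0.6487 -0.8354] w 0.0262 gf 49.39 F [-0.4686  0.2042 -1.722 ]
shift units [ 0.0198  0.0115 -0.0015]
turn units [-0.0339  0.0008  0.023 ]
```

View pics/f9.png

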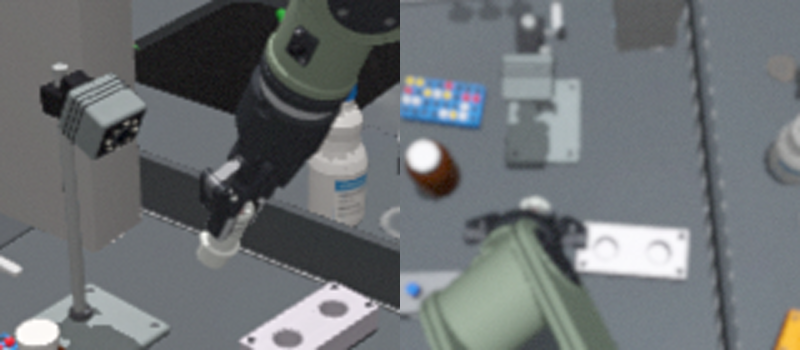

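The picture shows the carrier at (220,245) in the side view, held in front of the camera head with its top leaning towards the robot. The dock is empty and the base, bottle and short tubes are clear. I'll settle the arm and hand in.

servo_tool(
  motion=[
    [[0,0,0,0,0,0,1],[0,0,0,0,0,0,1],[0,0,0,0,0,0,1],[0,0,0,0,0,0,1]],
  ],
)

```text
clock: 17.52
position: [0.4936, 0.1492, 0.2128]
ee_rot: [0.174, 2.699, -0.014]
force: [0.1, 0.6, -1.6]
gripper_width: 0.0262
gripper_force: 49.4
```

```bash
python3 -c "
from rig import manip
print(manip.hand_in())"
```

```text
the job is handed in; nothing more can be done
None
```

I put the tall tube in the carrier, lifted the carrier to the inspection camera, and handed the job in at 17.5 s while still holding it there; the hand-in gave no verdict, and I had no direct check of the tube's seating or of the slot facing the lens in the final pose.

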